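# Fit a new blade in the griddle scraper

## Task

Put the spare blade into the griddle scraper: draw the lid off the blade box and stand it upright on the free table, then take out the blade and lay it gently into the scraper head, cutting edge to the front, with its notch over the locating pin, so that it lies flat on the bed. Do not drop the lid or the blade, and leave the other things on the table where they are.

Things in the scene. Friction and masses are not known exactly. Their poses are not given: they have to be found in the camera images.
- blade_box: Base of the wooden blade box, screwed down: dark steel foot 90 x 138 x 10 mm, on it a block 64 x 112 mm with its deck 30 mm above the table and a rim 4 mm higher round it; all centred 4 mm to +x of the origin. Origin: on the table under the blade's origin; z up, y along the long side. The blade lies loose on the deck, about 3 mm of play, notch towards -x. The lid covers the block down to the foot
- box_lid: Deep loose wooden lid 73 (x) x 121 (y) x 58 mm, open below, 54 mm deep inside, 1.5 mm play each side of the block, under 0.25 kg. On top an upright dark wooden grip, 46 mm long (x), 14 wide (y), 26 high. Origin: centre of the lower rim; z up. Starts on the box, rim 10 mm above the table; clear of the blade's fin once raised 55 mm, straight up
- lid_handle (a point): Centre of the lid's grip, 71 mm above the lid's lower rim, 13 mm below the top of the grip (14 mm thick across y)
- blade: Flat loose steel blade 4 mm thick, under 0.2 kg. Origin: underside, centre of its back part, 44 (x) by 100 mm (y); the cutting edge, 80 mm wide, projects 8 mm farther at +x. In the middle of the -x side a notch 11 mm wide (y), 12.5 deep (x). On top an upright dark grip fin, 28 mm long (x, from -6 to +22 mm), 14 wide (y), 24 high. z up
- notch (a point): Point on the blade's underside, 15 mm to -x of the blade's origin, in the notch: where the pin's centre comes when the blade is in place
- fin (a point): Point inside the grip fin, 8 mm to +x of the blade's origin, 16 mm above the blade's underside (the fin runs from 4 to 28 mm above the underside)
- scraper: Griddle scraper, belly up, screwed down: aluminium head with a shallow pocket, black handle 178 mm to -x, top 29 mm high. Origin on the table: the seated blade's origin is 12 mm above it, axes parallel. Pocket floor 12 mm above the table; walls 5 mm high, 2 mm behind the blade, 2.5 beside its ends; corner stops 2 mm ahead of its shoulders; the edge passes between them to +x. z up
- pin (a point): Foot of the locating pin, on the pocket floor, 15 mm to -x of the scraper's origin. The pin is 8 mm thick and 14 mm high, its upper 6 mm tapered to 3 mm; it leaves 1.5 mm to each side in the notch
- steel_jug: Bystander: steel milk jug, 87 mm high, at the back in the middle. Origin at its base. Between box and scraper, in front of the jug, a strip of table 0.18 m wide is free from x = 0.40 to 0.60 m (nearer than x = 0.44 the table top lies 3 mm lower)
- tamper: Bystander: coffee tamper, 94 mm high, on the left. Origin at its base
- lid_stack: Bystander: stack of cup lids, 39 mm high, on the left. Origin at its base
- espresso_cup: Bystander: white cup, 55 mm high, on the right. Origin at its base
- tape_roll: Bystander: roll of tape, 48 mm high, on the right. Origin at its base

How it is judged:
On the way, in this order (a step that is already met when the one before it is completed fails the run):
1. the lid is drawn up off the box (z of box_lid in the frame of blade_box above 0.062 m), for 0.1 s.
2. the lid stands upright on the table, let go (height (world z) of box_lid below 0.006 m and angle between box_lid's own z axis and vertical below 0.08 rad and contact force between the fingers and box_lid below 0.1 N), for 0.2 s.
3. the blade is lifted out of the box (z of blade in the frame of blade_box above 0.05 m), for 0.1 s.
At the end, for the whole second after the job is handed in: Blade at rest in the pocket: notch point within 4 mm of the pin, origin within 6 mm of the scraper's in its x, underside at most 1.5 mm above the floor, tilt under 0.04 rad, axes within 0.1 rad; lid upright (0.08 rad) and at rest on the table, rim under 6 mm (horizontal distance between notch and pin below 0.004 m and x of blade in the frame of scraper between -0.006 and 0.006 m and z of blade in the frame of scraper between 0.01 and 0.0135 m and angle between blade's own z axis and vertical below 0.04 rad and angle between the x axis of blade and the x axis of scraper, either way round below 0.1 rad and linear speed of each of blade, box_lid below 0.02 m/s and height (world z) of box_lid below 0.006 m and angle between box_lid's own z axis and vertical below 0.08 rad); the robot touches nothing.
It fails at once if the blade is dropped: it moves faster than 0.4 m/s while no finger touches it (linear speed of blade above 0.4 m/s and contact force between the fingers and blade below 0.05 N).
It fails at once if the lid is dropped: it moves faster than 0.5 m/s while no finger touches it (linear speed of box_lid above 0.5 m/s and contact force between the fingers and box_lid below 0.05 N).
It fails at once if a bystander is moved by more than 25 mm (distance of any of steel_jug, tamper, lid_stack, espresso_cup, tape_roll from where it was at the start of the episode above 0.025 m).
It also fails if it takes over 51 s, if anything falls off the work surface, if the arm or the gripper's body presses on something with over 40 N, if the wrist force passes 120 N, or if a joint passes its speed limit or range.

## Robot

A 6-joint arm with a two-finger parallel gripper is mounted at the origin on a cart in front of the work surface, level with it; the furniture and walls round the work are solid. World frame = base frame: x ahead of the robot, y to its left, z up, the work surface at z = 0. Lengths are in m, angles in rad, forces in N, time in s.
With the tool pointing down it reaches from about 0.35 to 0.775 m from the base axis. Payload 5.5 kg.
Tool frame: the origin (TCP) lies at the very end of the fingers, on their centre line; the grasp point (between the pads) lies 19 mm behind it; z points along the fingers, y is the direction in which the jaws open and shut (so a half turn about z gives the same grasp; the last joint's range is limited). The gripper opens to 85 mm and grips with 20 to 120 N. Pads are 22 mm wide; open, the fingers measure 114 mm over their backs; the gripper's body (76 mm by 85 mm) begins 54 mm behind the grasp point. The pads swing forward as they close: fully open they stand 13 mm farther back than shut.
Start: joints at [1.112, 0.313, 0.046, 1.304, 0, 1.431], TCP at [0.18, 0.546, 0.231] pointing down, gripper open.
Joint ranges: [-2.76, 2.76], [-0.86, 1.69], [-1.03, 1.26], [-2.2, 2.34], [-1.47, 1.5], [-3.14, 3.14]. Speed limits (rad/s): [2.57, 2.57, 3.14, 3.14, 3.14, 3.14].

## Interface

Orientations are given as a unit quaternion [w, x, y, z].
In Python, from workcell import env gives the robot as it stands. The module is installed in compiled form; this text tells all that it offers.
- The arm moves only by the shell command python3 -m pendant 'ROWS' [FORCE]. ROWS is JSON, a list of rows, each an object with "fingers": the finger opening in mm, from 0 to 85.4; "delta_pos": the shift along the tool's x, y, z in mm, a list of three; "angular": the turn, a rotation vector about the tool's x, y, z in rad, a list of three. In form: [{"fingers": fingers, "delta_pos": [x, y, z], "angular": [ax, ay, az]}, ...]. A call has 1 to 12 rows; each row shifts and turns the commanded pose from where the row before left it, along the tool's axes as they then stand; what a row does not reach is not made up. A row lasts 1/10 s, in which the tool goes at most 50 mm and 8.59 degrees, less where a joint would pass 70% of its speed; a pose out of reach is approached as far as the arm can. A call is refused whole if a number of a shift passes 50 or a number of a turn 0.15, either way. A call with a gripper value outside its range is refused whole. The fingers move at their own pace and stop on an object; FORCE is the grip in N (left out, the last holds). Time passes only in rows, so rows that do not move let the fingers close. It gives the time, the measured TCP pose, the force and the opening at its end, in the units of the state.
- env.get_state(): the state, without advancing time (a new reading comes with each control period).
- env.read_camera(name): name is "scene" or "top" or "wrist"; returns the picture (400x640x3 uint8, blue, green, red); there is no depth.
- env.camera_params(name): a dict with "fx", "fy", "cx", "cy" (pixels), "view" (4x4, takes a point from world to camera coordinates). Camera axes: x right, y up, looking along -z (the intrinsics and any distortion apply to the point x, -y, -z); pixel columns grow to the right and rows downward; lengths in m; the calibration is good to about 2 mm. A picture is of the moment at which its call begins: read the wrist's pose just before it. camera_params takes no time and is no camera call; for the wrist camera it gives the pose at the moment of the call.
- env.hand_in(): hands the job in, once; it reports no verdict.
The state is a dict: "clock": time; "joint_pos": joint angles; "qvel": joint speeds; "tau": joint torques, N m; "tcp_pos": TCP position; "orientation": TCP orientation; "wrist_force": force on the tool from outside, world axes, zero at the start; "ft_torque": the same for the moment, N m; "finger_gap": finger opening in m.
Only numpy, scipy, OpenCV 4.12 (cv2) and the standard library are available. Lean on these libraries where they do the work, as an engineer would, in place of code of your own. Each camera call takes 0.05 s, during which the arm holds its last target. There are 200 camera calls.

## Working session

There is one attempt and no reset: what is moved stays moved. The work goes in short steps, Python scripts to look and compute and a shell command to move; the robot and the scene stay as the last step left them, time stands still between calls to the robot, and variables do not carry over. Pictures are saved under pics/ and viewed, about 8 in all and at most 12, crops included, and the job is handed in when it is done.

```bash
mkdir -p pics
cat > h.py <<'E'
import numpy as np, cv2
from workcell import env
from scipy.spatial.transform import Rotation as R
def cam(n):
    p=env.camera_params(n); im=env.read_camera(n); return im.copy(),p
def ray(p,u,v):
    V=np.array(p['view']); d=np.array([(u-p['cx'])/p['fx'],-(v-p['cy'])/p['fy'],-1.])
    return -V[:3,:3].T@V[:3,3], V[:3,:3].T@d
def plane(p,u,v,z):
    o,d=ray(p,u,v); return o+d*(z-o[2])/d[2]
def proj(p,X):
    c=np.array(p['view'])@np.append(X,1); return p['cx']-p['fx']*c[0]/c[2], p['cy']+p['fy']*c[1]/c[2]
def rot(q): return R.from_quat([q[1],q[2],q[3],q[0]])
def totool(dw): # world shift -> tool mm
    return rot(env.get_state()['orientation']).inv().apply(dw)*1000
E
python3 - <<'E'
from h import *
for n in("top","scene"):
    im,p=cam(n); cv2.imwrite(f'pics/{n}0.png',im); print(n,{k:np.round(v,3).tolist() for k,v in p.items()})
s=env.get_state(); print(s); print(rot(s['orientation']).as_matrix().round(3))
E
```

```text
top {'fx': 366.256, 'fy': 366.256, 'cx': 323.323, 'cy': 198.873, 'view': [[0.148, -0.989, -0.002, -0.048], [0.966, 0.144, 0.213, -0.586], [-0.21, -0.033, 0.977, -1.012], [0.0, 0.0, 0.0, 1.0]]}
scene {'fx': 507.437, 'fy': 507.437, 'cx': 319.928, 'cy': 197.467, 'view': [[0.845, -0.534, -0.014, -0.498], [0.292, 0.441, 0.849, -0.226], [-0.447, -0.722, 0.529, -1.295], [0.0, 0.0, 0.0, 1.0]]}
{'clock': 0.1, 'joint_pos': array([1.11246627e+00, 3.13959928e-01, 4.51026189e-02, 1.30361163e+00,
       2.91980317e-06, 1.43119278e+00]), 'qvel': array([ 0.0010495 , -0.00208481,  0.00335452, -0.00052071,  0.00096335,
        0.0001768 ]), 'tau': array([ 2.73547972e-03, -4.81722271e+01,  2.99246013e+01,  1.26874266e-02,
       -1.33009426e-04,  1.13698917e-05]), 'tcp_pos': array([0.17998741, 0.54562468, 0.23048245]), 'orientation': array([-2.47714393e-04,  1.58689508e-01,  9.87328183e-01, -7.98777078e-04]), 'wrist_force': array([0.5521961 , 0.32865646, 0.82903439]), 'ft_torque': array([-0.05156353,  0.00965028, -0.03006938]), 'finger_gap': 0.08515010503246842}
[[-0.95   0.313 -0.001]
 [ 0.313  0.95  -0.001]
 [ 0.    -0.002 -1.   ]]
```

View pics/top0.png

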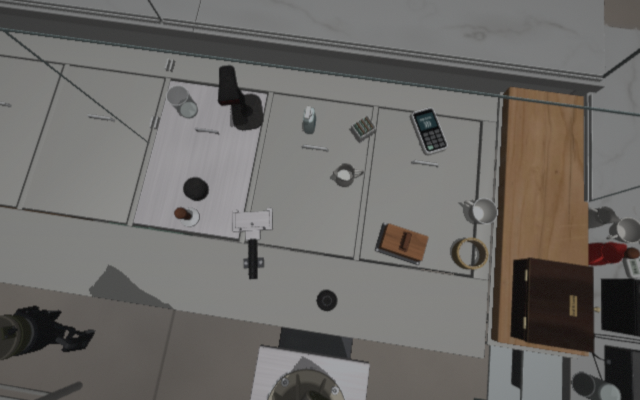

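View pics/scene0.png

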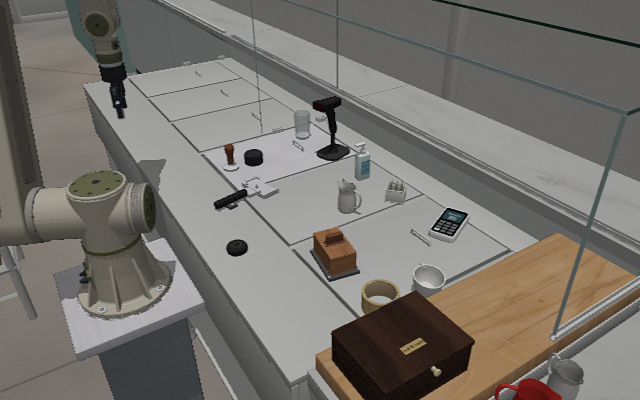

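Run:
```python
from h import *
im=cv2.imread('pics/top0.png'); p=env.camera_params('top')
hsv=cv2.cvtColor(im,cv2.COLOR_BGR2HSV)
def rep(name,m,roi,z):
    k=np.zeros(m.shape,np.uint8); x0,x1,y0,y1=roi; k[y0:y1,x0:x1]=m[y0:y1,x0:x1]
    cs,_=cv2.findContours(k,cv2.RETR_EXTERNAL,cv2.CHAIN_APPROX_NONE); c=max(cs,key=cv2.contourArea)
    b=cv2.boxPoints(cv2.minAreaRect(c)); q=np.array([plane(p,*x,z)[:2] for x in b])
    e1=q[1]-q[0];e2=q[2]-q[1]
    print(name,cv2.contourArea(c),b.round(1).tolist(),'ctr',q.mean(0).round(4),'e',np.linalg.norm(e1).round(3),np.degrees(np.arctan2(e1[1],e1[0])).round(1),np.linalg.norm(e2).round(3),np.degrees(np.arctan2(e2[1],e2[0])).round(1))
wood=((hsv[...,1]>90)&(hsv[...,2]>40)).astype(np.uint8)
rep('lid',wood,(370,440,215,270),.068)
rep('lidgrip',(wood&(hsv[...,2]<85)).astype(np.uint8),(385,425,225,255),.094)
g=cv2.cvtColor(im,cv2.COLOR_BGR2GRAY)
rep('head',(g>205).astype(np.uint8),(228,276,203,236),.015)
rep('handle',(g<60).astype(np.uint8),(235,270,235,285),.025)
rep('jug',(g<300).astype(np.uint8),(332,352,165,182),.0)
a=cv2.resize(im[200:290,220:300],None,fx=5,fy=5,interpolation=cv2.INTER_CUBIC)
b=cv2.resize(im[210:300,370:450],None,fx=5,fy=5,interpolation=cv2.INTER_CUBIC)
cv2.imwrite('pics/c1.png',np.hstack([a,b]))
```

```text
lid 1076.0 [[378.5, 247.5], [386.70001220703125, 222.89999389648438], [428.70001220703125, 236.89999389648438], [420.5, 261.5]] ctr [ 0.4947 -0.2052] e 0.075 -11.7 0.125 -100.3
lidgrip 144.0 [[397.3999938964844, 248.8000030517578], [403.5, 230.5], [411.8999938964844, 233.3000030517578], [405.79998779296875, 251.60000610351562]] ctr [ 0.4949 -0.2028] e 0.054 -12.2 0.024 -100.3Traceback (most recent call last):
  File "<stdin>", line 14, in <module>
  File "<stdin>", line 6, in rep
ValueError: max() iterable argument is empty
```

```bash
python3 -m pendant '[{"fingers":85,"delta_pos":[-29.7,-34,0],"angular":[0,0,0]},{"fingers":85,"delta_pos":[-29.7,-34,0],"angular":[0,0,0]},{"fingers":85,"delta_pos":[-29.7,-34,0],"angular":[0,0,0]},{"fingers":85,"delta_pos":[-29.7,-34,0],"angular":[0,0,0]},{"fingers":85,"delta_pos":[-29.7,-34,0],"angular":[0,0,0]},{"fingers":85,"delta_pos":[-29.7,-34,0],"angular":[0,0,0]},{"fingers":85,"delta_pos":[-29.7,-34,0],"angular":[0,0,0]},{"fingers":85,"delta_pos":[-29.7,-34,0],"angular":[0,0,0]},{"fingers":85,"delta_pos":[-29.7,-34,0],"angular":[0,0,0]}]' 40
python3 -m pendant '[{"fingers":85,"delta_pos":[-29.7,-34,0],"angular":[0,0,0]},{"fingers":85,"delta_pos":[-29.7,-34,0],"angular":[0,0,0]},{"fingers":85,"delta_pos":[-29.7,-34,0],"angular":[0,0,0]},{"fingers":85,"delta_pos":[-29.7,-34,0],"angular":[0,0,0]},{"fingers":85,"delta_pos":[-29.7,-34,0],"angular":[0,0,0]},{"fingers":85,"delta_pos":[-29.7,-34,0],"angular":[0,0,0]},{"fingers":85,"delta_pos":[-29.7,-34,0],"angular":[0,0,0]},{"fingers":85,"delta_pos":[-29.7,-34,0],"angular":[0,0,0]},{"fingers":85,"delta_pos":[0,0,0],"angular":[0,0,-0.117]},{"fingers":85,"delta_pos":[0,0,0],"angular":[0,0,0]}]'
python3 - <<'E'
from h import *
im,p=cam('wrist'); cv2.imwrite('pics/w1.png',im); s=env.get_state()
print(s['tcp_pos'],rot(s['orientation']).as_matrix().round(3))
V=p['view'];print(-V[:3,:3].T@V[:3,3],V.round(3),p['fx'],p['cx'],p['cy'])
E
```

```text
clock: 1.0
tcp_pos: [0.3382, 0.17, 0.2312]
orientation: [0.0, 0.159, 0.987, 0.0]
wrist_force: [2.0, 0.2, -0.6]
finger_gap: 0.0852
clock: 2.0
tcp_pos: [0.4783, -0.1622, 0.2303]
orientation: [-0.001, 0.102, 0.995, 0.0]
wrist_force: [-0.3, -0.1, -0.1]
finger_gap: 0.085
[ 0.47803647 -0.1612293   0.23054558] [[-0.979  0.203 -0.002]
 [ 0.203  0.979  0.001]
 [ 0.002  0.001 -1.   ]]
[ 0.40503222 -0.14642222  0.37367646] [[ 0.203  0.979 -0.     0.061]
 [-0.936  0.194 -0.293  0.517]
 [-0.287  0.06   0.956 -0.232]
 [ 0.     0.     0.     1.   ]] 317.34188715528165 315.0167215140954 198.01652412635113
```

View pics/w1.png

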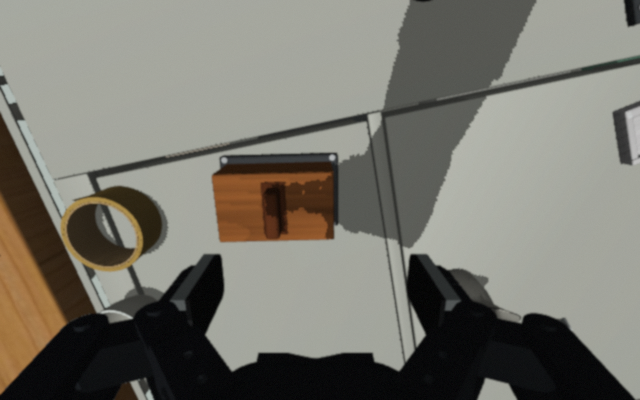

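Run:
```python
from h import *
im=cv2.imread('pics/w1.png'); p=env.camera_params('wrist')
hsv=cv2.cvtColor(im,cv2.COLOR_BGR2HSV)
m=((hsv[...,1]>110)&(hsv[...,2]>25)).astype(np.uint8); m[:150]=0;m[255:]=0;m[:,:190]=0;m[:,350:]=0
def line(pts):
    vx,vy,x0,y0=cv2.fitLine(np.float32(pts),cv2.DIST_HUBER,0,.01,.01).ravel(); return np.array([x0,y0]),np.array([vx,vy])
bot=[(u,np.nonzero(m[:,u])[0].max()+.5) for u in range(230,326)]
L=[(np.nonzero(m[v])[0].min()-.5,v) for v in range(190,235)]
Rr=[(np.nonzero(m[v])[0].max()+.5,v) for v in range(190,235)]
Ls=[line(x) for x in(bot,L,Rr)]
def X(a,b):
    t=np.linalg.solve(np.c_[a[1],-b[1]],b[0]-a[0]); return a[0]+t[0]*a[1]
c1,c2=X(Ls[0],Ls[1]),X(Ls[0],Ls[2])
P1,P2=plane(p,*c1,.068),plane(p,*c2,.068); d=P2-P1
yaw=np.degrees(np.arctan2(d[1],d[0]))-90; print(c1,c2,P1,P2,np.linalg.norm(d),'yaw',yaw)
xa=np.array([np.cos(np.radians(yaw)),np.sin(np.radians(yaw)),0])
print('lid ctr',(P1+P2)/2-xa*.0365)
for l in Ls[1:]:
    q=[plane(p,*(l[0]+t*l[1]),.068) for t in(-20,20)]; e=q[1]-q[0]; print('side ang',np.degrees(np.arctan2(e[1],e[0])))
for a in('a',):
  v=hsv[...,2]; 
  for r in (190,200,210,220,230,236): print(r,v[r,255:300:1].tolist())
```

```text
[219.71555 241.00574] [332.39886 238.5773 ] [ 0.52254007 -0.27245731  0.068     ] [ 0.54398125 -0.15585585  0.068     ] 0.11855641214749532 yaw -10.419396813552126
lid ctr [ 0.49736253 -0.20755548  0.068     ]
side ang -10.315965624533948
side ang 167.6030348670782
190 [130, 131, 130, 130, 128, 113, 93, 83, 80, 74, 59, 37, 27, 21, 24, 25, 23, 24, 22, 22, 24, 23, 21, 24, 30, 37, 38, 39, 39, 44, 57, 65, 70, 70, 70, 72, 70, 70, 70, 71, 72, 70, 70, 71, 70]
200 [134, 134, 134, 132, 134, 129, 112, 84, 72, 74, 63, 50, 47, 46, 46, 46, 46, 45, 43, 41, 37, 30, 26, 21, 22, 32, 39, 38, 39, 38, 47, 59, 68, 70, 68, 67, 68, 69, 70, 70, 72, 70, 70, 68, 68]
210 [128, 128, 128, 128, 128, 128, 122, 110, 88, 73, 66, 52, 47, 48, 47, 48, 47, 46, 45, 43, 41, 37, 30, 24, 24, 27, 33, 39, 40, 40, 51, 71, 86, 85, 75, 74, 70, 70, 82, 93, 98, 98, 101, 110, 117]
220 [123, 124, 125, 125, 124, 126, 124, 116, 98, 79, 80, 87, 92, 91, 95, 93, 92, 91, 89, 89, 84, 73, 60, 42, 26, 23, 29, 35, 44, 56, 66, 73, 100, 126, 132, 131, 134, 133, 133, 134, 133, 132, 134, 134, 134]
230 [124, 123, 124, 125, 124, 125, 125, 123, 110, 88, 73, 81, 89, 92, 94, 95, 92, 94, 91, 90, 87, 78, 64, 52, 37, 25, 32, 41, 45, 50, 59, 71, 101, 126, 135, 136, 137, 137, 137, 138, 138, 139, 138, 138, 139]
236 [129, 130, 131, 130, 130, 132, 133, 134, 134, 128, 113, 92, 86, 92, 93, 92, 92, 92, 91, 90, 87, 84, 77, 72, 83, 113, 135, 140, 139, 139, 141, 140, 141, 144, 144, 143, 143, 143, 144, 143, 146, 146, 145, 145, 145]
```

```bash
python3 - <<'E'
from h import *
p=env.camera_params('wrist')
for u,v in((271.5,230),(271.3,220),(273,238)): print(plane(p,u,v,.094))
E
python3 -m pendant '[{"fingers":50,"delta_pos":[-14,-20,20],"angular":[0,0,0]},{"fingers":50,"delta_pos":[-13.5,-20,30],"angular":[0,0,0]},{"fingers":50,"delta_pos":[0,0,30],"angular":[0,0,0]},{"fingers":50,"delta_pos":[0,0,20],"angular":[0,0,0]},{"fingers":50,"delta_pos":[0,0,0],"angular":[0,0,0]}]' 40
python3 - <<'E'
from h import *
im,p=cam('wrist'); cv2.imwrite('pics/w2.png',im); s=env.get_state()
print(s['tcp_pos'],s['finger_gap'])
E
```

```text
[ 0.51159073 -0.21005841  0.094     ]
[ 0.50167302 -0.20776574  0.094     ]
[ 0.51993087 -0.21066654  0.094     ]
clock: 2.55
tcp_pos: [0.495, -0.2034, 0.1284]
orientation: [-0.003, 0.101, 0.995, 0.001]
wrist_force: [-1.1, 0.0, -0.3]
finger_gap: 0.0497
[ 0.49614669 -0.20405257  0.13029983] 0.05007995683860553
```

View pics/w2.png

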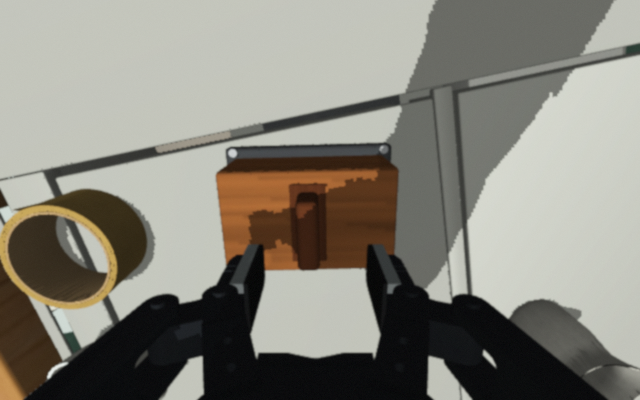

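```bash
python3 -m pendant '[{"fingers":50,"delta_pos":[-1.5,-2.2,25],"angular":[0,0,0]},{"fingers":50,"delta_pos":[0,0,22],"angular":[0,0,0]},{"fingers":50,"delta_pos":[0,0,12],"angular":[0,0,0]},{"fingers":30,"delta_pos":[0,0,0],"angular":[0,0,0]},{"fingers":5,"delta_pos":[0,0,0],"angular":[0,0,0]},{"fingers":5,"delta_pos":[0,0,0],"angular":[0,0,0]},{"fingers":5,"delta_pos":[0,0,0],"angular":[0,0,0]},{"fingers":5,"delta_pos":[0,0,0],"angular":[0,0,0]}]' 50
python3 -m pendant '[{"fingers":5,"delta_pos":[0,0,-2],"angular":[0,0,0]},{"fingers":5,"delta_pos":[0,0,-6],"angular":[0,0,0]},{"fingers":5,"delta_pos":[0,0,0],"angular":[0,0,0]}]'
```

```text
clock: 3.4
tcp_pos: [0.4996, -0.2087, 0.0739]
orientation: [0.001, 0.101, 0.995, -0.0]
wrist_force: [-0.8, 0.8, 5.6]
finger_gap: 0.0129
clock: 3.7
tcp_pos: [0.4988, -0.2085, 0.0811]
orientation: [0.0, 0.101, 0.995, -0.0]
wrist_force: [0.1, 0.5, -2.4]
finger_gap: 0.0129
```

```bash
python3 -m pendant '[{"fingers":5,"delta_pos":[0,0,-15],"angular":[0,0,0]},{"fingers":5,"delta_pos":[0,0,-25],"angular":[0,0,0]},{"fingers":5,"delta_pos":[0,0,-25],"angular":[0,0,0]},{"fingers":5,"delta_pos":[0,0,-15],"angular":[0,0,0]},{"fingers":5,"delta_pos":[0,0,-5],"angular":[0,0,0]},{"fingers":5,"delta_pos":[0,0,0],"angular":[0,0,0]}]'
python3 - <<'E'
from h import *
im=cv2.imread('pics/top0.png'); p=env.camera_params('top')
for n,u,v,z in(('headL',232,212,.017),('headR',271,210,.017),('headbl',234,231,.017),('headbr',272,228,.017),('hand0',252,242,.029),('hand1',253,278,.029),('jug',343,182,0),('jug2',345,165,.08)): print(n,plane(p,u,v,z).round(3))
im,p=cam('wrist'); cv2.imwrite('pics/w3.png',im); s=env.get_state(); print(s['tcp_pos'],s['orientation'])
b=cv2.resize(cv2.imread('pics/top0.png')[150:290,220:380],None,fx=4,fy=4,interpolation=cv2.INTER_CUBIC)
cv2.imwrite('pics/c2.png',b)
E
```

```text
clock: 4.3
tcp_pos: [0.4986, -0.2083, 0.1656]
orientation: [0.0, 0.101, 0.995, -0.0]
wrist_force: [0.6, -0.3, -1.3]
finger_gap: 0.0132
headL [0.515 0.31  0.017]
headR [0.539 0.193 0.017]
headbl [0.459 0.292 0.017]
headbr [0.485 0.181 0.017]
hand0 [0.434 0.23  0.029]
hand1 [0.332 0.207 0.029]
jug [ 0.663 -0.012  0.   ]
jug2 [ 0.693 -0.009  0.08 ]
[ 0.49816028 -0.20810604  0.16476507] [-3.21798327e-04  1.00778354e-01  9.94908841e-01  1.36463473e-04]
```

View pics/w3.png

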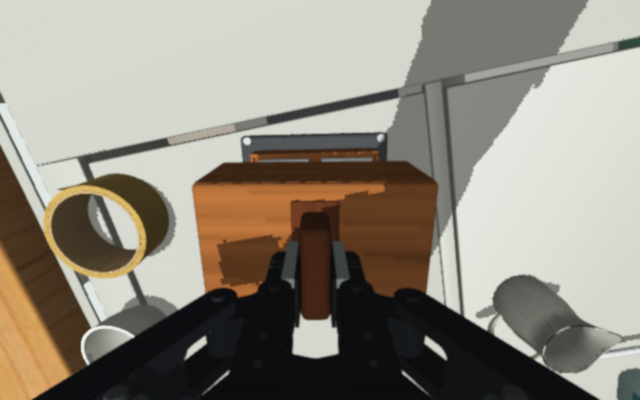

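View pics/c2.png

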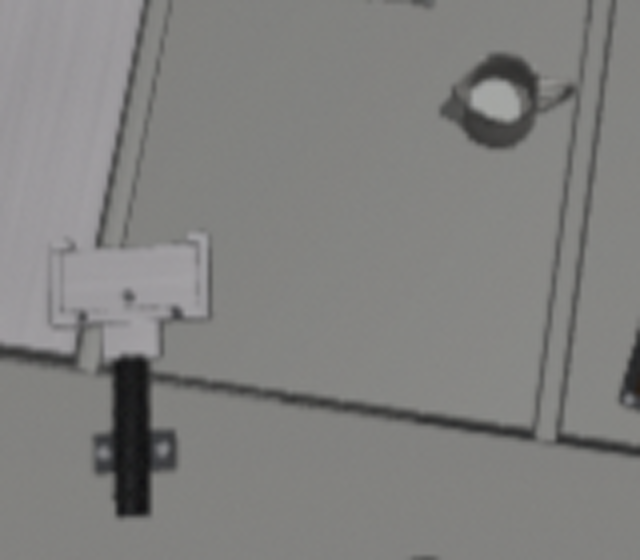

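```bash
python3 -m pendant '[{"fingers":5,"delta_pos":[2,15,0],"angular":[0,0,0]},{"fingers":5,"delta_pos":[5,30,0],"angular":[0,0,0]},{"fingers":5,"delta_pos":[6,38,0],"angular":[0,0,0]},{"fingers":5,"delta_pos":[6,38,0],"angular":[0,0,0]},{"fingers":5,"delta_pos":[6,38,0],"angular":[0,0,0]},{"fingers":5,"delta_pos":[5,35,0],"angular":[0,0,0]},{"fingers":5,"delta_pos":[4,26,0],"angular":[0,0,0]},{"fingers":5,"delta_pos":[1,10,10],"angular":[0,0,0]},{"fingers":5,"delta_pos":[0,0,25],"angular":[0,0,0]},{"fingers":5,"delta_pos":[0,0,30],"angular":[0,0,0]},{"fingers":5,"delta_pos":[0,0,18],"angular":[0,0,0]},{"fingers":5,"delta_pos":[0,0,10],"angular":[0,0,0]}]'
python3 -m pendant '[{"fingers":5,"delta_pos":[0,0,3],"angular":[0,0,0]},{"fingers":5,"delta_pos":[0,0,0],"angular":[0,0,0]}]'
```

```text
clock: 5.55
tcp_pos: [0.5079, 0.0243, 0.0692]
orientation: [-0.002, 0.101, 0.995, -0.0]
wrist_force: [-1.4, 0.0, -1.2]
finger_gap: 0.0126
clock: 5.75
tcp_pos: [0.5101, 0.024, 0.069]
orientation: [-0.0, 0.101, 0.995, 0.0]
wrist_force: [0.2, 0.1, -1.7]
finger_gap: 0.0129
```

```bash
python3 -m pendant '[{"fingers":5,"delta_pos":[0,0,2.5],"angular":[0,0,0]},{"fingers":5,"delta_pos":[0,0,1.5],"angular":[0,0,0]},{"fingers":5,"delta_pos":[0,0,0],"angular":[0,0,0]}]'
```

```text
clock: 6.05
tcp_pos: [0.5107, 0.0241, 0.0657]
orientation: [0.0, 0.101, 0.995, 0.0]
wrist_force: [-0.1, 0.2, -1.6]
finger_gap: 0.0127
```

```bash
python3 -m pendant '[{"fingers":5,"delta_pos":[0,0,1.5],"angular":[0,0,0]},{"fingers":5,"delta_pos":[0,0,0.7],"angular":[0,0,0]},{"fingers":5,"delta_pos":[0,0,0],"angular":[0,0,0]}]'
```

```text
clock: 6.35
tcp_pos: [0.5106, 0.0241, 0.0639]
orientation: [0.001, 0.101, 0.995, 0.0]
wrist_force: [-1.3, 0.2, 5.8]
finger_gap: 0.0128
```

```bash
python3 -m pendant '[{"fingers":20,"delta_pos":[0,0,0],"angular":[0,0,0]},{"fingers":40,"delta_pos":[0,0,0],"angular":[0,0,0]},{"fingers":40,"delta_pos":[0,0,0],"angular":[0,0,0]},{"fingers":40,"delta_pos":[0,0,0],"angular":[0,0,0]},{"fingers":40,"delta_pos":[0,0,-10],"angular":[0,0,0]},{"fingers":40,"delta_pos":[0,0,-30],"angular":[0,0,0]},{"fingers":40,"delta_pos":[0,0,-35],"angular":[0,0,0]},{"fingers":70,"delta_pos":[11,18,-35],"angular":[0,0,0]},{"fingers":70,"delta_pos":[25,40,-10],"angular":[0,0,0]},{"fingers":70,"delta_pos":[25,40,0],"angular":[0,0,0]},{"fingers":70,"delta_pos":[25,40,0],"angular":[0,0,0]}]'
python3 -m pendant '[{"fingers":70,"delta_pos":[20,40,0],"angular":[0,0,0]},{"fingers":70,"delta_pos":[0,0,0],"angular":[0,0,0]},{"fingers":70,"delta_pos":[0,0,0],"angular":[0,0,0]}]'
python3 - <<'E'
from h import *
import json
im,p=cam('wrist'); cv2.imwrite('pics/w4.png',im); np.save('w4view.npy',p['view']); s=env.get_state(); print(s['tcp_pos'],s['orientation'])
E
```

```text
clock: 7.45
tcp_pos: [0.4537, 0.1778, 0.1848]
orientation: [0.001, 0.101, 0.995, 0.001]
wrist_force: [1.2, 0.0, -0.1]
finger_gap: 0.0702
clock: 7.75
tcp_pos: [0.4418, 0.2207, 0.1837]
orientation: [0.0, 0.099, 0.995, 0.0]
wrist_force: [0.6, -0.8, 0.6]
finger_gap: 0.0699
[0.44220122 0.21977733 0.18356782] [ 3.17887583e-04  1.00252356e-01  9.94961989e-01 -6.14021974e-05]
```

View pics/w4.png

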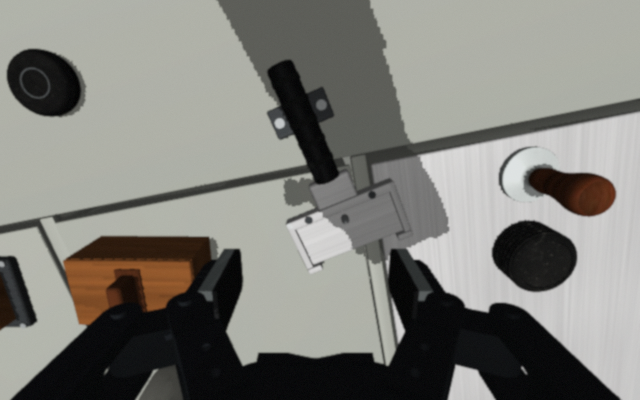

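Run:
```python
from h import *
im=cv2.imread('pics/w4.png')
c=im[170:280,275:420]; c=cv2.convertScaleAbs(c,alpha=1.1)
cv2.imwrite('pics/c4.png',cv2.resize(c,None,fx=5.4,fy=5.4,interpolation=cv2.INTER_CUBIC))
```

```text
(no output)
```

View pics/c4.png

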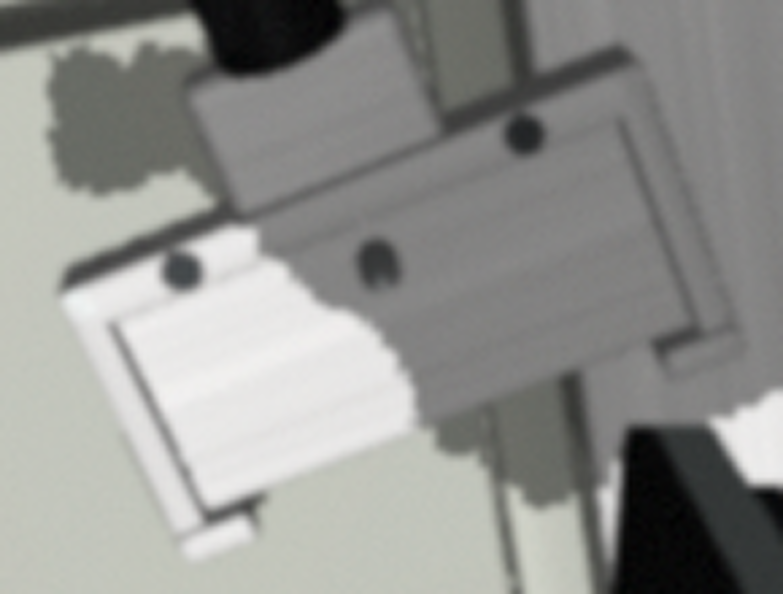

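Run:
```python
from h import *
p=env.camera_params('wrist'); p['view']=np.load('w4view.npy')
f=lambda x,y,z: plane(p,275+(x+.5)/5.4-.5,170+(y+.5)/5.4-.5,z)[:2]
s1,s2=f(182,271,.017),f(525,134,.017)
fl,fr=f(205,512,.012),f(698,318,.012); rl,rr=f(112,325,.017),f(620,122,.017)
ang=lambda d:np.degrees(np.arctan2(d[1],d[0]))
print('yaw screws',ang(s2-s1)-90,np.linalg.norm(s2-s1),'front',ang(fr-fl)-90,np.linalg.norm(fr-fl),'rear',ang(rr-rl)-90,np.linalg.norm(rr-rl))
print('sides',ang(fl-rl),ang(fr-rr))
h1,h2=plane(p,282,67,.025)[:2],plane(p,325,181,.025)[:2]; print('handle',ang(h2-h1))
print('ctr from corners',np.mean([fl,fr,rl,rr],0), 'front mid',(fl+fr)/2,'rear mid',(rl+rr)/2,'screw mid',(s1+s2)/2)
print('pinfoot',f(376,252,.012),'pintop',f(384,284,.026))
t=env.camera_params('top'); print('top pin',plane(t,252,224,.02)[:2])
```

```text
yaw screws 11.67806143833451 0.07052232398064132 front 12.361441098379672 0.1068901862539406 rear 11.78818596970919 0.10485193268392291
sides 11.015054333555634 13.519414733959483
handle 9.167953704791982
ctr from corners [0.50452444 0.24591893] front mid [0.52734501 0.25087506] rear mid [0.48170387 0.24096279] screw mid [0.47693125 0.23988525]
pinfoot [0.48955091 0.24291208] pintop [0.49077575 0.2429931 ]
top pin [0.48777484 0.24178319]
```

```bash
python3 -m pendant '[{"fingers":50,"delta_pos":[-5,-20,0],"angular":[0,0,0]},{"fingers":50,"delta_pos":[-9,-44,0],"angular":[0,0,0]},{"fingers":50,"delta_pos":[-10,-44,0],"angular":[0,0,0]},{"fingers":50,"delta_pos":[-10,-44,0],"angular":[0,0,0]},{"fingers":50,"delta_pos":[-10,-44,0],"angular":[0,0,0]},{"fingers":50,"delta_pos":[-10,-44,0],"angular":[0,0,0]},{"fingers":50,"delta_pos":[-10,-44,0],"angular":[0,0,0]},{"fingers":50,"delta_pos":[-10,-44,0],"angular":[0,0,0]},{"fingers":50,"delta_pos":[-10,-42,0],"angular":[0,0,0]},{"fingers":50,"delta_pos":[-8,-40,0],"angular":[0,0,0]},{"fingers":50,"delta_pos":[0,0,0],"angular":[0,0,0]},{"fingers":50,"delta_pos":[0,0,0],"angular":[0,0,0]}]'
python3 - <<'E'
from h import *
im,p=cam('wrist'); cv2.imwrite('pics/w5.png',im); np.save('w5view.npy',p['view']); s=env.get_state(); print(s['tcp_pos'],s['orientation'])
u,v=map(int,proj(p,[.5,-.206,.035])); print(u,v)
u=min(max(u,80),560);v=min(max(v,60),340)
np.save('w5o.npy',[u-80,v-55])
cv2.imwrite('pics/c5.png',cv2.resize(im[v-55:v+55,u-80:u+80],None,fx=5,fy=5,interpolation=cv2.INTER_CUBIC))
E
```

```text
clock: 9.0
tcp_pos: [0.4491, -0.2025, 0.1829]
orientation: [-0.0, 0.103, 0.995, 0.0]
wrist_force: [-0.6, -0.4, -0.1]
finger_gap: 0.0497
[ 0.44914291 -0.20126097  0.18292855] [-4.02462671e-04  1.02204684e-01  9.94763238e-01  3.75224448e-04]
321 232
```

View pics/c5.png

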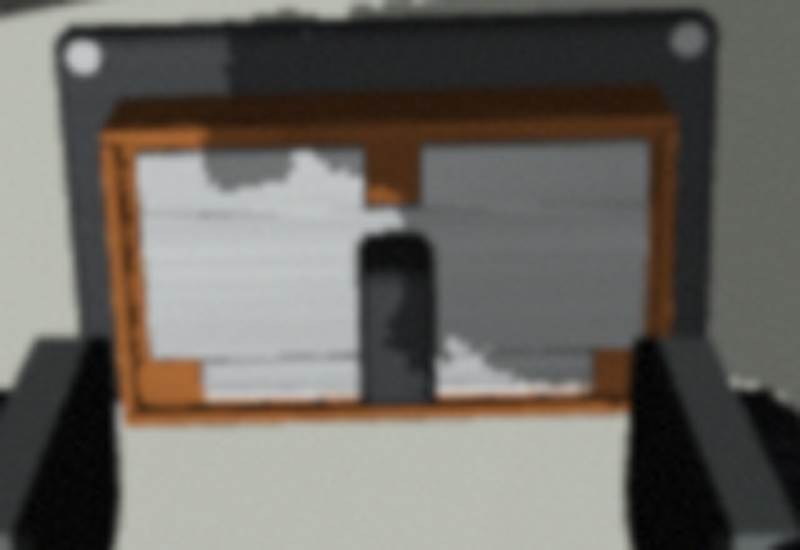

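Run:
```python
from h import *
p=env.camera_params('wrist'); p['view']=np.load('w5view.npy'); o=np.load('w5o.npy')
f=lambda x,y,z: plane(p,o[0]+(x+.5)/5-.5,o[1]+(y+.5)/5-.5,z)[:2]
ang=lambda d:np.degrees(np.arctan2(d[1],d[0]))
rl,rr,sl,sr=f(134,150,.034),f(650,140,.034),f(152,360,.034),f(648,350,.034)
print('yaw rear',ang(rr-rl)-90,np.linalg.norm(rr-rl),'shoulder',ang(sr-sl)-90,np.linalg.norm(sr-sl))
print('rearmid',(rl+rr)/2,'shmid',(sl+sr)/2,'ctr',np.mean([rl,rr,sl,sr],0))
print('notch',f(367,208,.034),f(420,205,.034))
print('fin top front',f(360,400,.058),f(435,400,.058),'rear base',f(362,240,.034),f(430,240,.034))
# box block outer rim at z .034
a,b=f(105,140,.034),f(678,130,.034);c=f(130,424,.034);d=f(640,410,.034)
print('rim yaw',ang(b-a)-90,ang(d-c)-90,np.linalg.norm(b-a),np.mean([a,b,c,d],0))
e,g=f(84,57,.01),f(688,40,.01); print('screw yaw',ang(g-e)-90,np.linalg.norm(g-e))
```

```text
yaw rear -10.699244718239868 0.1001841728173967 shoulder -10.594444679925786 0.10042748427155392
rearmid [ 0.47207143 -0.20300156] shmid [ 0.51629615 -0.21048419] ctr [ 0.49418379 -0.20674287]
notch [ 0.48385503 -0.21039742] [ 0.48538077 -0.20007885]
fin top front [ 0.51230081 -0.217662  ] [ 0.51519233 -0.20389683] rear base [ 0.49026177 -0.21276259] [ 0.49302787 -0.19959934]
rim yaw -10.817966119961852 -10.111801675199402 0.11103032354225129 [ 0.49970064 -0.20950741]
screw yaw -10.203900899119219 0.12457770719366874
```

```bash
python3 -m pendant '[{"fingers":30,"delta_pos":[-20,1.5,15],"angular":[0,0,-0.018]},{"fingers":30,"delta_pos":[-25,2,30],"angular":[0,0,0]},{"fingers":30,"delta_pos":[-8.3,0.5,35],"angular":[0,0,0]},{"fingers":30,"delta_pos":[0,0,25],"angular":[0,0,0]},{"fingers":30,"delta_pos":[0,0,0],"angular":[0,0,0]},{"fingers":30,"delta_pos":[0,0,0],"angular":[0,0,0]}]'
python3 - <<'E'
from h import *
im,p=cam('wrist'); s=env.get_state(); print(s['tcp_pos'],s['orientation'],totool(np.array([.5021,-.2082,.0375])-s['tcp_pos']))
E
```

```text
clock: 9.65
tcp_pos: [0.5027, -0.2054, 0.0783]
orientation: [-0.001, 0.091, 0.996, 0.0]
wrist_force: [-0.2, -1.0, 0.4]
finger_gap: 0.0299
[ 0.50361741 -0.20614629  0.07940028] [ 5.32585460e-04  9.13113634e-02  9.95822232e-01 -1.84756829e-04] [ 1.16447982 -2.28407208 41.89965005]
```

```bash
python3 -m pendant '[{"fingers":30,"delta_pos":[1,-2,20],"angular":[0,0,0]},{"fingers":30,"delta_pos":[0,0,15],"angular":[0,0,0]},{"fingers":30,"delta_pos":[0,0,5],"angular":[0,0,0]},{"fingers":30,"delta_pos":[0,0,0],"angular":[0,0,0]},{"fingers":30,"delta_pos":[0,0,0],"angular":[0,0,0]}]' 40
python3 - <<'E'
from h import *
im,p=cam('wrist'); cv2.imwrite('pics/w6.png',im)
for i in range(3):
  s=env.get_state(); print(s['tcp_pos'],s['wrist_force'],totool(np.array([.5021,-.2082,.0375])-s['tcp_pos'])); env.read_camera('top')
E
```

```text
clock: 10.2
tcp_pos: [0.5027, -0.2087, 0.0395]
orientation: [0.001, 0.092, 0.996, -0.0]
wrist_force: [-0.6, -0.0, -0.0]
finger_gap: 0.0301
[ 0.50276171 -0.20878246  0.03952382] [-0.41584731  0.08163194  0.32573479] [0.76156011 0.45326441 2.02177148]
[ 0.50267245 -0.20875924  0.03935763] [-0.5241781   0.64519549 -0.09253573] [0.66882963 0.4464034  1.85597511]
[ 0.50254884 -0.20869458  0.03915241] [ 0.4352253  -0.2839467   0.67373727] [0.53463497 0.40511951 1.65123148]
```

View pics/w6.png

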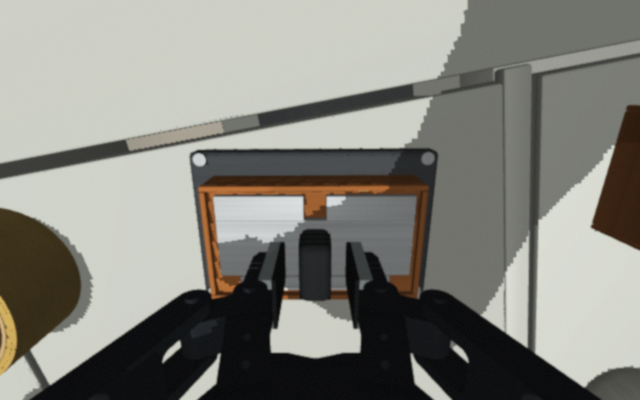

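```bash
python3 -m pendant '[{"fingers":20,"delta_pos":[0,0,0],"angular":[0,0,0]},{"fingers":5,"delta_pos":[0,0,0],"angular":[0,0,0]},{"fingers":5,"delta_pos":[0,0,0],"angular":[0,0,0]},{"fingers":5,"delta_pos":[0,0,0],"angular":[0,0,0]},{"fingers":5,"delta_pos":[0,0,-2],"angular":[0,0,0]},{"fingers":5,"delta_pos":[0,0,-8],"angular":[0,0,0]},{"fingers":5,"delta_pos":[0,0,-20],"angular":[0,0,0]},{"fingers":5,"delta_pos":[0,0,-30],"angular":[0,0,0]},{"fingers":5,"delta_pos":[0,0,-30],"angular":[0,0,0]},{"fingers":5,"delta_pos":[0,0,-20],"angular":[0,0,0]},{"fingers":5,"delta_pos":[0,0,-5],"angular":[0,0,0]},{"fingers":5,"delta_pos":[0,0,0],"angular":[0,0,0]}]' 60
python3 - <<'E'
from h import *
im,p=cam('wrist'); s=env.get_state(); print(s['tcp_pos'],s['orientation'],s['finger_gap'],s['wrist_force'])
np.save('w7view.npy',p['view']); cv2.imwrite('pics/w7.png',im)
z=.15-.0392+.03
u,v=[int(x) for x in proj(p,s['tcp_pos']-[0.02,0,.01])]; print(u,v)
u0,v0=max(u-80,0),max(v-70,0); print(u0,v0)
cv2.imwrite('pics/c7.png',cv2.resize(im[140:320,150:480],None,fx=2.4,fy=2.4,interpolation=cv2.INTER_CUBIC))
E
```

```text
clock: 11.6
tcp_pos: [0.5022, -0.2085, 0.1536]
orientation: [0.001, 0.092, 0.996, -0.0]
wrist_force: [-0.6, -1.2, -2.3]
finger_gap: 0.0128
[ 0.50153271 -0.20811468  0.15248922] [-2.79960137e-04  9.17842690e-02  9.95778858e-01  1.89129561e-04] 0.012424588830879027 [-0.50604735 -1.03382534 -1.58115602]
307 211
227 141
```

View pics/c7.png

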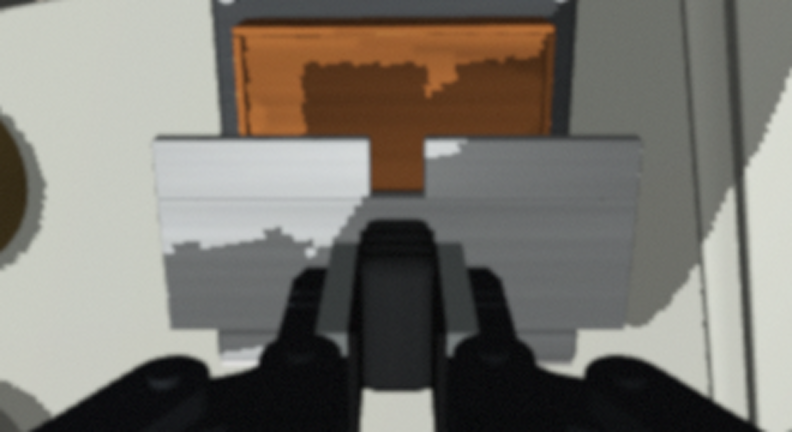

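Run:
```python
from h import *
p=env.camera_params('wrist'); p['view']=np.load('w7view.npy'); s=env.get_state(); print(s['tcp_pos'])
t=s['tcp_pos']; Rt=rot(s['orientation'])
f=lambda x,y: Rt.inv().apply(plane(p,150+(x+.5)/2.4-.5,140+(y+.5)/2.4-.5,t[2]-.0052)-t)*1000
for n,q in dict(rl=(154,140),rr=(641,140),sl=(171,328),sr=(628,328),nl=(370,195),nr=(425,195)).items(): print(n,f(*q).round(2))
```

```text
[ 0.50153271 -0.20811468  0.15248922]
rl [ 28.32 -49.62   5.2 ]
rr [28.32 50.43  5.23]
sl [-15.5  -50.     5.17]
sr [-15.45  51.68   5.21]
nl [16.22 -5.35  5.21]
nr [16.22  6.2   5.21]
```

```bash
python3 -m pendant '[{"fingers":5,"delta_pos":[2.5,15,0],"angular":[0,0,0]},{"fingers":5,"delta_pos":[5,30,0],"angular":[0,0,0]},{"fingers":5,"delta_pos":[7,42,0],"angular":[0,0,0]},{"fingers":5,"delta_pos":[7,42,0],"angular":[0,0,0]},{"fingers":5,"delta_pos":[7,42,0],"angular":[0,0,0]},{"fingers":5,"delta_pos":[7,42,0],"angular":[0,0,0]},{"fingers":5,"delta_pos":[7,42,0],"angular":[0,0,0]},{"fingers":5,"delta_pos":[7,42,0],"angular":[0,0,0]},{"fingers":5,"delta_pos":[7,42,0],"angular":[0,0,0]},{"fingers":5,"delta_pos":[7,42,0],"angular":[0,0,0]},{"fingers":5,"delta_pos":[6,38,0],"angular":[0,0,0]},{"fingers":5,"delta_pos":[4,30,0],"angular":[0,0,0]}]'
python3 -m pendant '[{"fingers":5,"delta_pos":[0,0,0],"angular":[0,0,-0.1]},{"fingers":5,"delta_pos":[0,0,0],"angular":[0,0,-0.14]},{"fingers":5,"delta_pos":[0,0,0],"angular":[0,0,-0.1]},{"fingers":5,"delta_pos":[0,0,20],"angular":[0,0,-0.053]},{"fingers":5,"delta_pos":[0,0,30],"angular":[0,0,0]},{"fingers":5,"delta_pos":[0,0,25],"angular":[0,0,0]},{"fingers":5,"delta_pos":[0,0,0],"angular":[0,0,0]},{"fingers":5,"delta_pos":[0,0,0],"angular":[0,0,0]}]'
python3 - <<'E'
from h import *
for i in range(3): env.read_camera('wrist')
s=env.get_state(); T=rot(s['orientation']).as_matrix(); print(s['tcp_pos'],T.round(4).tolist(),np.degrees(np.arctan2(-T[0,1],T[1,1])),totool(np.array([.5111,.2469,.0212])-s['tcp_pos']))
E
```

```text
clock: 12.85
tcp_pos: [0.5095, 0.2492, 0.1514]
orientation: [-0.002, 0.091, 0.996, -0.0]
wrist_force: [-0.0, 0.0, -1.5]
finger_gap: 0.0128
clock: 13.65
tcp_pos: [0.5101, 0.2466, 0.0771]
orientation: [-0.002, -0.105, 0.995, -0.0]
wrist_force: [0.3, 0.3, -0.1]
finger_gap: 0.0128
[0.51248309 0.24707598 0.07943544] [[-0.9782, -0.2079, 0.0021], [-0.2079, 0.9782, 0.0008], [-0.0022, 0.0003, -1.0]] 11.997266673043388 [ 1.51822742  0.09568028 58.23226447]
```

```bash
python3 -m pendant '[{"fingers":5,"delta_pos":[0.5,0,15],"angular":[0,0,0]},{"fingers":5,"delta_pos":[0.5,0,15],"angular":[0,0,0]},{"fingers":5,"delta_pos":[0,0,8],"angular":[0,0,0]},{"fingers":5,"delta_pos":[0,0,0],"angular":[0,0,0]},{"fingers":5,"delta_pos":[0,0,0],"angular":[0,0,0]},{"fingers":5,"delta_pos":[0,0,0],"angular":[0,0,0]},{"fingers":5,"delta_pos":[0,0,0],"angular":[0,0,0]},{"fingers":5,"delta_pos":[0,0,0],"angular":[0,0,0]}]'
python3 - <<'E'
from h import *
im,p=cam('wrist'); np.save('w8view.npy',p['view'])
for i in range(5):
  s=env.get_state(); print(s['tcp_pos'],totool(np.array([.5111,.2469,.0212])-s['tcp_pos'])); env.read_camera('top')
t=s['tcp_pos'];Rt=rot(s['orientation'])
for X in([.4899,.2428,.026],[.4899,.2428,.012]): print('pin predicted px',proj(p,X))
for q in([21.5,.5,9.2],[16,-5,5.2],[16,6,5.2],[28.5,-5,5.2],[28.5,6,5.2]): print(q,proj(p,t+Rt.apply(np.array(q)/1000)))
u,v=[int(x) for x in proj(p,[.4899,.2428,.026])]; print('crop',u-50,v-50)
cv2.imwrite('pics/w8.png',im); cv2.imwrite('pics/c8.png',cv2.resize(im[v-50:v+50,u-65:u+65],None,fx=6,fy=6,interpolation=cv2.INTER_CUBIC))
E
```

```text
clock: 14.6
tcp_pos: [0.511, 0.2465, 0.0406]
orientation: [0.0, -0.104, 0.995, 0.0]
wrist_force: [-0.4, 0.5, -1.6]
finger_gap: 0.0128
[0.51092788 0.24647804 0.04050152] [-0.24166361  0.37393458 19.30176771]
[0.51086337 0.24641926 0.04038744] [-0.32066811  0.41844794 19.18768046]
[0.51075939 0.24641982 0.04031767] [-0.42649599  0.39632162 19.11787217]
[0.51069723 0.24640505 0.04020097] [-0.49343939  0.39853681 19.00109723]
[0.51065673 0.24638617 0.04013927] [-0.53874133  0.40901503 18.93934443]
pin predicted px (np.float64(315.70625426497384), np.float64(206.75914851819817))
pin predicted px (np.float64(315.67432644402083), np.float64(198.80914192420826))
[21.5, 0.5, 9.2] (np.float64(315.12527738782677), np.float64(209.04224145263402))
[16, -5, 5.2] (np.float64(304.18718395618083), np.float64(221.99758208154844))
[16, 6, 5.2] (np.float64(326.0647159015908), np.float64(221.993933091391))
[28.5, -5, 5.2] (np.float64(303.91719616021084), np.float64(198.25449218717648))
[28.5, 6, 5.2] (np.float64(326.3134717049241), np.float64(198.2491171016199))
crop 265 156
```

View pics/c8.png

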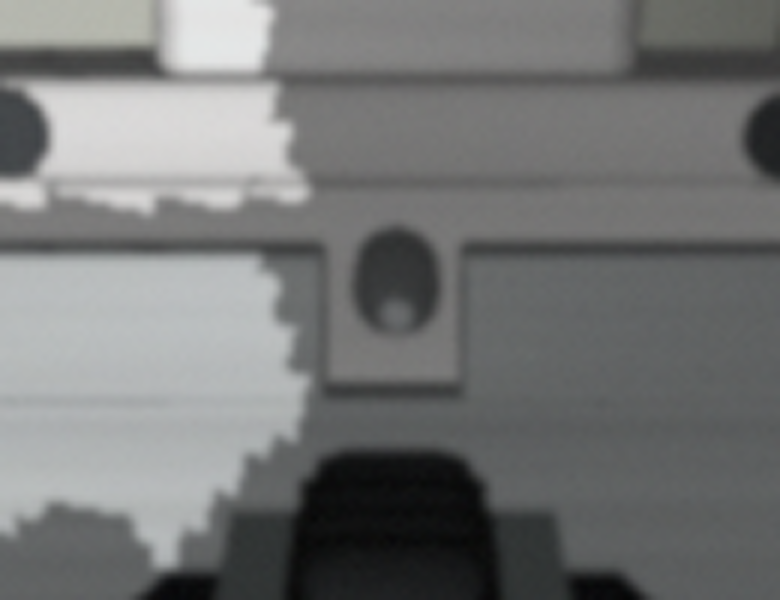

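```bash
python3 -m pendant '[{"fingers":5,"delta_pos":[-1.4,0.3,0],"angular":[0,0,0]},{"fingers":5,"delta_pos":[0,0,4],"angular":[0,0,0]},{"fingers":5,"delta_pos":[0,0,4],"angular":[0,0,0]},{"fingers":5,"delta_pos":[0,0,3],"angular":[0,0,0]},{"fingers":5,"delta_pos":[0,0,0],"angular":[0,0,0]},{"fingers":5,"delta_pos":[0,0,0],"angular":[0,0,0]},{"fingers":5,"delta_pos":[0,0,0],"angular":[0,0,0]}]'
```

```text
clock: 15.6
tcp_pos: [0.512, 0.247, 0.0292]
orientation: [0.0, -0.104, 0.995, 0.0]
wrist_force: [0.3, -0.5, -1.4]
finger_gap: 0.0127
```

Run:
```python
from h import *
im,p=cam('wrist'); s=env.get_state(); t=s['tcp_pos'];Rt=rot(s['orientation']); print(t,s['wrist_force'],totool(np.array([.5120,.2473,.0212])-t))
cv2.imwrite('pics/w9.png',im)
g=cv2.cvtColor(im,cv2.COLOR_BGR2GRAY)
for v in range(186,228,3): print(v,g[v,296:336].tolist())
```

```text
[0.51209112 0.2470074  0.02924037] [ 0.16817536 -0.27776088 -2.19392176] [0.03086322 0.30424538 8.04039116]
186 [134, 119, 119, 119, 118, 117, 118, 119, 119, 118, 118, 118, 117, 117, 118, 117, 118, 118, 117, 118, 118, 119, 118, 119, 118, 118, 118, 118, 117, 117, 117, 119, 118, 116, 116, 117, 117, 116, 116, 117]
189 [135, 129, 127, 120, 113, 111, 112, 113, 112, 112, 113, 113, 113, 112, 113, 112, 108, 107, 106, 106, 107, 107, 107, 107, 107, 107, 107, 107, 107, 106, 107, 105, 106, 107, 107, 107, 105, 106, 107, 106]
192 [208, 208, 200, 172, 133, 120, 120, 120, 121, 120, 119, 119, 119, 119, 119, 120, 118, 118, 119, 120, 120, 120, 119, 119, 119, 118, 119, 119, 119, 119, 118, 119, 119, 118, 119, 120, 119, 119, 119, 119]
195 [107, 107, 107, 107, 106, 106, 107, 112, 116, 118, 119, 121, 119, 119, 120, 119, 119, 118, 118, 120, 117, 119, 117, 119, 119, 119, 118, 119, 118, 117, 115, 111, 107, 106, 105, 106, 105, 105, 106, 105]
198 [88, 80, 80, 80, 79, 79, 79, 80, 98, 114, 120, 120, 122, 120, 117, 109, 100, 88, 82, 76, 79, 87, 94, 102, 113, 119, 120, 121, 121, 116, 99, 81, 77, 79, 80, 79, 78, 79, 
[... 956 characters left out ...]
6, 181, 156, 121, 107, 101, 93, 97, 113, 117, 119, 117, 117, 106, 95, 91, 93, 99, 100, 98, 93, 89, 92, 105, 115, 117, 118, 119, 114, 100, 97, 103, 105, 105, 105, 106, 105, 104, 104]
219 [185, 183, 167, 136, 112, 104, 101, 89, 85, 93, 96, 98, 98, 95, 96, 98, 95, 96, 96, 96, 95, 97, 96, 97, 97, 96, 96, 97, 96, 94, 87, 92, 100, 104, 102, 102, 101, 102, 100, 101]
222 [177, 172, 145, 111, 100, 99, 97, 91, 83, 80, 80, 80, 80, 79, 80, 80, 80, 80, 79, 80, 80, 79, 79, 81, 81, 79, 81, 78, 81, 81, 83, 91, 97, 98, 99, 98, 98, 98, 98, 98]
225 [172, 150, 116, 100, 97, 98, 96, 97, 98, 97, 98, 96, 97, 96, 96, 97, 95, 96, 96, 97, 97, 98, 97, 97, 96, 96, 97, 97, 98, 97, 97, 96, 98, 97, 97, 96, 98, 96, 96, 96]
```

Run:
```python
from h import *
p=env.camera_params('wrist'); s=env.get_state(); t=s['tcp_pos'];Rt=rot(s['orientation'])
im=cv2.imread('pics/w9.png'); g=cv2.cvtColor(im,cv2.COLOR_BGR2GRAY)
print('col315',list(zip(range(193,228),g[193:228,313:318].mean(1).round().astype(int).tolist())))
print('col305.5',list(zip(range(193,228),g[193:228,309:311].mean(1).round().astype(int).tolist())))
T=lambda v,z:(Rt.inv().apply(plane(p,315.1,v,z)-t)*1000)[0].round(2)
zu=t[2]-.0092
for n,v,z in(('pintop',213,.026),('footrear',197.5,.012),('notch end under',218.5,zu),('notch end top',224,zu+.004),('rear top',200,zu+.004),('rear under',196,zu),('wall rear edge',189,.017)): print(n,T(v,z))
```

```text
col315 [(193, 119), (194, 119), (195, 118), (196, 117), (197, 107), (198, 82), (199, 58), (200, 51), (201, 52), (202, 53), (203, 54), (204, 54), (205, 55), (206, 57), (207, 57), (208, 58), (209, 60), (210, 65), (211, 79), (212, 94), (213, 102), (214, 102), (215, 99), (216, 97), (217, 104), (218, 112), (219, 96), (220, 70), (221, 65), (222, 80), (223, 94), (224, 98), (225, 97), (226, 95), (227, 94)]
col305.5 [(193, 118), (194, 119), (195, 120), (196, 121), (197, 120), (198, 118), (199, 111), (200, 94), (201, 75), (202, 62), (203, 58), (204, 57), (205, 57), (206, 57), (207, 57), (208, 58), (209, 58), (210, 60), (211, 59), (212, 62), (213, 68), (214, 81), (215, 98), (216, 112), (217, 118), (218, 115), (219, 96), (220, 70), (221, 66), (222, 80), (223, 94), (224, 98), (225, 96), (226, 94), (227, 96)]
pintop 22.08
footrear 25.73
notch end under 16.93
notch end top 15.51
rear top 28.15
rear under 28.99
wall rear edge 31.79
```

```bash
python3 -m pendant '[{"fingers":5,"delta_pos":[0,0,3],"angular":[0,0,0]},{"fingers":5,"delta_pos":[0,0,3],"angular":[0,0,0]},{"fingers":5,"delta_pos":[0,0,0],"angular":[0,0,0]},{"fingers":5,"delta_pos":[0,0,0],"angular":[0,0,0]}]'
python3 -m pendant '[{"fingers":5,"delta_pos":[0,0,1.2],"angular":[0,0,0]},{"fingers":5,"delta_pos":[0,0,0],"angular":[0,0,0]},{"fingers":5,"delta_pos":[0,0,0],"angular":[0,0,0]}]'
```

```text
clock: 16.05
tcp_pos: [0.5118, 0.2469, 0.0229]
orientation: [-0.0, -0.104, 0.995, -0.0]
wrist_force: [-0.1, -0.2, -2.3]
finger_gap: 0.0121
clock: 16.35
tcp_pos: [0.512, 0.247, 0.0219]
orientation: [0.0, -0.104, 0.995, 0.0]
wrist_force: [0.5, 0.3, -1.6]
finger_gap: 0.0126
```

```bash
python3 -m pendant '[{"fingers":5,"delta_pos":[0,0,0.8],"angular":[0,0,0]},{"fingers":5,"delta_pos":[0,0,0],"angular":[0,0,0]},{"fingers":5,"delta_pos":[0,0,0],"angular":[0,0,0]}]'
python3 -m pendant '[{"fingers":5,"delta_pos":[0,0,0.6],"angular":[0,0,0]},{"fingers":5,"delta_pos":[0,0,0],"angular":[0,0,0]},{"fingers":5,"delta_pos":[0,0,0],"angular":[0,0,0]}]'
```

```text
clock: 16.65
tcp_pos: [0.5119, 0.247, 0.0211]
orientation: [0.0, -0.104, 0.995, 0.0]
wrist_force: [0.4, 0.7, -0.8]
finger_gap: 0.0128
clock: 16.95
tcp_pos: [0.5121, 0.247, 0.0206]
orientation: [0.0, -0.104, 0.995, 0.0]
wrist_force: [0.5, -0.0, -0.3]
finger_gap: 0.0127
```

```bash
python3 -m pendant '[{"fingers":5,"delta_pos":[0,0,0.6],"angular":[0,0,0]},{"fingers":5,"delta_pos":[0,0,0],"angular":[0,0,0]},{"fingers":5,"delta_pos":[0,0,0],"angular":[0,0,0]}]'
```

```text
clock: 17.25
tcp_pos: [0.5121, 0.247, 0.0206]
orientation: [0.0, -0.104, 0.995, 0.0]
wrist_force: [-3.0, -0.0, 5.7]
finger_gap: 0.013
```

```bash
python3 -m pendant '[{"fingers":18,"delta_pos":[0,0,-0.3],"angular":[0,0,0]},{"fingers":24,"delta_pos":[0,0,0],"angular":[0,0,0]},{"fingers":34,"delta_pos":[0,0,0],"angular":[0,0,0]},{"fingers":34,"delta_pos":[0,0,0],"angular":[0,0,0]},{"fingers":34,"delta_pos":[0,0,-5],"angular":[0,0,0]},{"fingers":34,"delta_pos":[0,0,-15],"angular":[0,0,0]},{"fingers":34,"delta_pos":[0,0,-30],"angular":[0,0,0]},{"fingers":50,"delta_pos":[10,0,-40],"angular":[0,0,0]},{"fingers":50,"delta_pos":[25,0,-40],"angular":[0,0,0]},{"fingers":50,"delta_pos":[10,0,-20],"angular":[0,0,0]},{"fingers":50,"delta_pos":[0,0,0],"angular":[0,0,0]},{"fingers":50,"delta_pos":[0,0,0],"angular":[0,0,0]}]'
python3 - <<'E'
from h import *
im,p=cam('wrist'); t,pt=cam('top'); np.save('w10view.npy',p['view'])
cv2.imwrite('pics/w10.png',im); 
u,v=[int(x) for x in proj(p,[.5046,.246,.016])]; print(u,v)
a=cv2.resize(im[v-50:v+50,u-65:u+65],None,fx=6,fy=6,interpolation=cv2.INTER_CUBIC); print('orig',u-65,v-50)
b=cv2.resize(t[190:270,290:394],(780,600))
c=np.vstack([a[:,:780],]); cv2.imwrite('pics/c10.png',c); cv2.imwrite('pics/t10.png',t)
E
```

```text
clock: 18.45
tcp_pos: [0.4684, 0.2378, 0.1707]
orientation: [0.001, -0.104, 0.995, 0.0]
wrist_force: [0.3, 0.3, -1.1]
finger_gap: 0.05
315 216
orig 250 166
```

Run:
```python
from h import *
p=env.camera_params('wrist'); p['view']=np.load('w10view.npy')
im=cv2.imread('pics/w10.png'); g=cv2.cvtColor(im,cv2.COLOR_BGR2GRAY)
c,s=np.cos(np.radians(12)),np.sin(np.radians(12)); O=np.array([.5054,.2464,0])
P=lambda x,y,z: np.round(proj(p,O+[c*x-s*y,s*x+c*y,z]),1)
print('expected: pintop',P(-.015,0,.026),'pinfoot',P(-.015,0,.012),'notch end',P(-.0095,-.0055,.016),P(-.0095,.0055,.016),'rear',P(-.022,-.05,.016),P(-.022,.05,.016),'shoulder',P(.022,-.05,.016),P(.022,.05,.016),'fin top',P(-.006,0,.04),P(.022,0,.04))
u,v=P(-.015,0,.02).astype(int)
for r in range(v-16,v+20,2): print(r,g[r,u-14:u+15].tolist())
for y in(-.045,-.03,-.02,.02,.03,.045):
    a,b=P(-.030,y,.016),P(.028,y,.016)
    L=[int(g[int(round(q[1])),int(round(q[0]))]) for q in np.linspace(a,b,59)]; print('y',y,L)
```

```text
expected: pintop [315.5 206.8] pinfoot [315.5 202.3] notch end [309.9 208.8] [321.  208.8] rear [264.5 196.8] [366.4 196.8] shoulder [266.6 237.9] [364.4 237.9] fin top [315.5 221. ] [315.5 248.5]
188 [220, 219, 220, 220, 220, 220, 219, 219, 219, 219, 219, 218, 219, 219, 218, 217, 209, 181, 140, 125, 124, 124, 125, 124, 125, 125, 123, 124, 122]
190 [183, 186, 198, 209, 212, 212, 212, 214, 217, 213, 205, 202, 208, 208, 194, 173, 161, 151, 131, 123, 123, 122, 122, 122, 122, 122, 122, 123, 123]
192 [122, 122, 128, 135, 136, 135, 141, 157, 172, 172, 153, 136, 134, 135, 128, 123, 120, 121, 119, 120, 121, 119, 118, 118, 119, 119, 120, 118, 120]
194 [104, 100, 98, 97, 98, 97, 99, 100, 102, 103, 105, 105, 105, 106, 105, 105, 107, 108, 108, 106, 103, 101, 100, 100, 100, 100, 101, 101, 101]
196 [87, 86, 85, 84, 83, 85, 85, 86, 95, 107, 115, 119, 118, 118, 119, 119, 119, 119, 116, 106, 93, 85, 85, 84, 83, 84, 83, 86, 84]
198 [106, 107, 107, 106, 107, 106, 107, 105, 106, 111, 121, 121, 111, 105, 102, 105, 113, 118, 119, 109, 101, 105, 105, 104, 105, 104, 104, 103, 104]
200 [107, 107, 108, 107, 1
[... 2563 characters left out ...]
3, 103, 102, 100, 99, 96, 96, 96, 96, 98, 99, 101, 101, 101, 102, 100, 98, 99, 101, 99, 98, 98, 97, 98, 98, 98, 98, 99, 98, 97, 94, 96, 96, 96, 99, 110, 106, 96, 97, 97, 97, 93, 93, 92]
y 0.03 [118, 116, 115, 115, 114, 105, 88, 88, 83, 96, 100, 100, 99, 99, 99, 100, 99, 99, 98, 98, 95, 94, 96, 96, 96, 98, 100, 100, 101, 101, 99, 98, 99, 97, 98, 96, 97, 97, 96, 96, 96, 96, 97, 97, 97, 95, 96, 96, 95, 100, 107, 105, 97, 96, 94, 94, 91, 91, 91]
y 0.045 [122, 120, 120, 118, 117, 106, 88, 88, 81, 93, 96, 97, 98, 97, 97, 98, 97, 96, 95, 98, 98, 96, 96, 96, 94, 97, 97, 98, 99, 100, 98, 97, 96, 97, 97, 95, 95, 95, 95, 95, 95, 95, 96, 97, 95, 95, 93, 94, 94, 98, 106, 97, 73, 69, 79, 79, 98, 106, 110]
```

Run:
```python
from h import *
im=cv2.imread('pics/t10.png'); p=env.camera_params('top'); hsv=cv2.cvtColor(im,cv2.COLOR_BGR2HSV)
m=((hsv[...,1]>90)&(hsv[...,2]>40)).astype(np.uint8); u,v=map(int,proj(p,[.51,.024,.058])); m[:, :u-35]=0; m[:,u+35:]=0; m[:v-30]=0; m[v+30:]=0
c=max(cv2.findContours(m,cv2.RETR_EXTERNAL,cv2.CHAIN_APPROX_NONE)[0],key=cv2.contourArea); r=cv2.minAreaRect(c)
print(cv2.contourArea(c),r,plane(p,*r[0],.058))
d=cv2.absdiff(im,cv2.imread('pics/top0.png')).max(2)
for n,a in dict(jug=(330,360,160,190),tamper=(172,200,203,228),stack=(182,210,175,202),cup=(462,498,195,225),tape=(450,490,233,272)).items(): print(n,(d[a[2]:a[3],a[0]:a[1]]>40).sum())
print(env.get_state()['clock'],env.hand_in())
```

```text
954.5 ((323.9707946777344, 226.58029174804688), (40.66741943359375, 25.032678604125977), 19.98310661315918) [0.50670433 0.0255167  0.058     ]
jug 0
tamper 466
stack 399
cup 0
tape 0
the job is handed in; nothing more can be done
18.55 None
```

The job is handed in at 18.55 s. The lid was drawn off the box and now stands upright on the free strip at about (0.507, 0.025). The blade lies in the scraper head with its edge to the front and its notch over the pin.

**Blade seating:** The wrist-camera picture taken after release, read as pixel values, shows the pin about centred across the notch. The blade's rear and front edges run parallel to the pocket. I felt about 6 N at the bed before letting go, at the TCP height expected for a flat seat (20.6 mm, against about 21.2 mm expected). I could not view that last picture, because the limit of 12 was used up.

**Lid:** The last top-camera picture shows it where I put it, with the expected size. I did not see it fall or shift.

**Bystanders:** The jug, cup and tape areas match the first top picture exactly. The tamper and lid-stack areas differ. I put that down to the arm or its shadow standing over them, since the gripper never came near either, but I did not confirm it.

**Disagreements:**
- The pin was about 1 mm farther to +x in the close view than in the first measurement, so I corrected for that before lowering the blade.
- One reading before the last lowering put the rear wall 3.3 mm behind the blade instead of 2 mm. I took it as an unclear edge and did not act on it.

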